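# Refit the return spring of a two-hole punch

## Task

The heavy-duty hole punch is stripped for service: take the new (long) return spring from the tray and thread it over the end of the bare punch rod, pressing gently and twisting a little whenever it snags, until it sits fully home on the guide. Then gently set the thrust cap squarely and fully home on the end of that rod. Leave the finished rod next to it, the worn short spring and the other things on the counter alone.

Things in the scene. Friction and masses are not known exactly. Their poses are not given: they have to be found in the camera images.
- spring_center (a point): Centre (half-way up, on the axis) of the new compression spring, standing upright in the tray: bright steel, 50 mm long, 28 mm outside and 21 mm inside diameter, 3 mm round wire, five open turns, about 70 g. z is its axis, pointing up. The shorter spring in the tray is the worn one.
- spring_top (a point): Centre of the new spring's top, 25 mm above spring_center. It is a real spring: about 0.4 N per mm over its whole length, 2 N per mm for each single turn (9.4 mm), each turn closing by 5.5 mm at most. Only turns left free below the fingers give, so grip its upper half (for example 9 mm above spring_center).
- spring_foot (a point): Centre of the new spring's underside, 25 mm below spring_center. This lowest coil is ground flat and pressed oval: two straight sides parallel to the spring's x axis, 10 mm apart inside (the oval is 16 mm along y and 28 mm along x outside). The other coils are round. Half a turn makes no difference.
- seat (a point): Centre of the spring seat of the bare rod: flat top of the 30 mm round guide flange from which the rod rises. The spring is home when its foot lies on it, at whatever angle about z the rod allows. z is up, x points across the punch to its rear, y along the row of the two rods. The finished rod is 80 mm away along y or -y, its top 68 mm above this point.
- rod_end (a point): Tip of the bare steel punch rod, 58.5 mm straight above seat. The uppermost 7 mm are a round spigot of 7.4 mm diameter whose upper half is chamfered to a 3 mm tip. Axes as seat.
- shoulder (a point): Flat shoulder of the rod, 51.5 mm above seat. From here down it is a 16 mm round bar with two flats 8.4 mm apart. The oval end coil passes only with its straight sides along the flats (7 degrees either way), else it catches here. Axes as seat, but the rod was left turned: its flats stand at an unmeasured angle, 0.3 to 2.1 rad anticlockwise (about z) from this x axis.
- bare_guide: The bare rod with its guide flange on the punch; origin 4 mm below seat, axes as seat. The rod turns stiffly in the guide (0.05 N m): press the spring on lightly (3 to 6 N) and twist until it drops past the shoulder; pressed hard it just drags the rod round. The grey punch, fixed, is 210 mm along y, 170 mm along x; the flange stands on its bridge, 62 mm high.
- tray: Shallow black parts tray, fixed, 170 mm along its x by 270 mm along its y, walls 16 mm high, inner floor 4 mm above the counter; origin under its centre. The new spring, the cap and the worn spring stand in it in a row along y, about 75 mm apart, in any order.
- done_guide: The finished rod, spring and cap in place, 80 mm from the bare one on the same punch; origin on top of the bridge, under its 30 mm flange; 72 mm high in all. Nothing is to be done to it.
- cap_center (a point): Centre of the loose thrust cap, half-way up: a dark steel disc 27 mm in diameter and 16 mm high, standing in the tray with its bore downwards. z points up. About 50 g.
- cap_foot (a point): Centre of the cap's underside, 8 mm below cap_center: mouth of the blind bore, 9.6 mm in diameter and 8 mm deep. Fully home, the underside rests on the rod's shoulder with the spigot in the bore; it is not clamped, it just sits there.
- old_spring: The worn spring: like the new one but only 30 mm long, standing in the tray; origin at the centre of its underside. Leave it.
- lever: The punch's lever, taken off, lying on the counter: 340 mm long, 50 mm wide steel fork and tube with a rubber grip, 26 mm high. Bystander.
- screwdriver: Screwdriver lying on the counter. Bystander.
- stapler: Black desk stapler, 150 mm long, 60 mm high. Bystander.
- tape_dispenser: Cream desk tape dispenser, 150 mm long, 92 mm high. Bystander.
- staple_box: Small cardboard box of staples, 60 x 100 x 28 mm. Bystander.
- glue: White glue bottle, 42 mm in diameter, 110 mm high. Bystander.

How it is judged:
On the way:
1. the new spring is threaded over the bare rod and sits on its guide, upright (z of spring_foot in the frame of seat below 0.0025 m and horizontal distance between spring_foot and seat below 0.004 m and angle between spring_foot's own z axis and vertical below 0.12 rad), for 0.2 s.
At the end, for the whole second after the job is handed in: The new spring stands on the bare rod with its foot on the guide (within 2.5 mm in height, 4 mm sideways, 7 degrees of upright), the cap sits on that rod's shoulder (within 2 mm in height, 3 mm sideways, 6 degrees of upright), and both are released and at rest (all of step 1 and z of spring_foot in the frame of seat above -0.002 m and z of cap_foot in the frame of seat between 0.0495 and 0.0535 m and horizontal distance between cap_foot and seat below 0.003 m and angle between cap_foot's own z axis and vertical below 0.1 rad and linear speed of each of cap, spring below 0.02 m/s); the robot touches nothing.
It fails at once if the spring is pressed on the bare rod or its guide with more than 18 N (contact force between spring and bare_guide above 18 N).
It fails at once if the cap is pressed on the rod with more than 25 N (contact force between cap and bare_guide above 25 N).
It fails at once if the finished rod is knocked (more than 8 N) (contact force between done_guide and anything else above 8 N).
It fails at once if the worn spring or another bystander is moved by more than 30 mm (distance of any of old_spring, lever, screwdriver, stapler, tape_dispenser, staple_box, glue from where it was at the start of the episode above 0.03 m).
It also fails if it takes over 72 s, if anything falls off the work surface, if the arm or the gripper's body presses on something with over 40 N, if the wrist force passes 120 N, or if a joint passes its speed limit or range.

## Robot

A 6-joint arm with a two-finger parallel gripper is mounted at the origin on the work surface. World frame = base frame: x ahead of the robot, y to its left, z up, the work surface at z = 0. Lengths are in m, angles in rad, forces in N, time in s.
With the tool pointing down it reaches from about 0.325 to 0.9 m from the base axis. Payload 6.1 kg.
Tool frame: the origin (TCP) lies midway between the tips of the shut fingers; the grasp point (between the pads) lies 19 mm behind it; z points along the fingers, y is the line along which they close (so a half turn about z gives the same grasp; the last joint's range is limited). The gripper opens to 87 mm and grips with 3 to 60 N. Pads are 19 mm wide; open, the fingers measure 117 mm over their backs; the gripper's body (75 mm by 190 mm) begins 51 mm behind the grasp point.
Start: joints at [1.136, 0.22, 1.526, -0, 1.395, -0.126], TCP at [0.19, 0.595, 0.187] pointing down, gripper open.
Joint ranges: [-2.98, 2.98], [-0.91, 2.08], [0.09, 2.57], [-1.24, 4.39], [0.2, 2.65], [-2.68, 2.68]. Speed limits (rad/s): [2.57, 2.57, 3.01, 3.14, 3.14, 3.14].

## Interface

Orientations are given as a unit quaternion [w, x, y, z].
In Python, from station import * gives the robot as it stands.
- The arm moves only by the shell command python3 -m creep 'ROWS' [OPENING] [FORCE]. ROWS is JSON, a list of rows, each a list of 6 numbers: the shift along the tool's x, y, z in units of 30 mm (1.0 is 30 mm), then the turn, a rotation vector about the tool's x, y, z in units of 6 degrees (1.0 is 6 degrees). In form: [[tx, ty, tz, wx, wy, wz], ...]. A call has 1 to 8 rows; each row shifts and turns the commanded pose from where the row before left it, along the tool's axes as they then stand; what a row does not reach is not made up. A row lasts 1/12 s, in which the tool goes at most 41.7 mm and 7.16 degrees, less where a joint would pass 70% of its speed; a pose out of reach is approached as far as the arm can. A call is refused whole if a number of a shift passes 1 or a number of a turn 1, either way. A call with a gripper value outside its range is refused whole. OPENING is the opening, from 0 (shut) to 1 (fully open), set as the call begins (- or left out, the last holds). The fingers move at their own pace and stop on an object; FORCE is the grip in N (left out, the last holds). Time passes only in rows, so rows that do not move let the fingers close. It gives the time, the measured TCP pose, the force, the opening and the grip force at its end, in the units of the state.
- get_state(): the state, without advancing time (a new reading comes with each control period).
- get_image(name): name is "scene" or "top"; returns (picture, depth): 480x640x3 uint8, red, green, blue; 480x640 float32, m along the optical axis (not along the pixel's ray), 0 where there is no reading.
- calibration(name): a dict with "mtx" (3x3 intrinsics, pixels), "extrinsics" (4x4, takes a point from camera to world coordinates). Camera axes: x right, y up, looking along -z (the intrinsics and any distortion apply to the point x, -y, -z); pixel columns grow to the right and rows downward; lengths in m; the calibration is good to about 2 mm. A picture is of the moment at which its call begins. calibration takes no time and is no camera call.
- close_job(): hands the job in; it is judged then, once.
Trained networks look in the newest picture that a camera, given by its name, has taken for a name from the list of things; names that differ only in an ending like _2 or _b are one class to them, and where a whole thing is asked for, a point or a joint stands for the part that bears it (a point fixed in the world has none). Each returns a list of dicts, best first, with "conf" (0 to 1); they miss things now and then, are a little off and sometimes report something else, mostly with a low value. They report only what shows in the picture. A call takes as long as a camera call.
- trace(camera, target): "region" (480x640 bool, what is visible of it) and "box" ([left, top, width, height] in pixels, round what is visible of it).
The state is a dict: "t": time; "qpos": joint angles; "qvel": joint speeds; "effort": joint torques, N m; "eef_pos": TCP position; "ee_rot": TCP orientation; "force": force on the tool from outside, world axes, zero at the start; "torque": the same for the moment, N m; "opening": finger opening in m; "finger_force": force on a finger pad.
Only numpy, scipy, OpenCV 4.12 (cv2) and the standard library are available. Lean on these libraries where they do the work, as an engineer would, in place of code of your own. Each camera call takes 0.05 s, during which the arm holds its last target. There are 200 camera calls.

## Working session

There is one attempt and no reset: what is moved stays moved. The work goes in short steps, Python scripts to look and compute and a shell command to move; the robot and the scene stay as the last step left them, time stands still between calls to the robot, and variables do not carry over. Pictures are saved under pics/ and viewed, at most 10 in all, crops included, and the job is handed in when it is done.

```bash
ls; mkdir -p pics
cat > h.py <<'E'
from station import *
import numpy as np, cv2
def pts(name,depth):
    c=calibration(name);K=np.array(c["mtx"]);T=np.array(c["extrinsics"])
    v,u=np.mgrid[0:480,0:640]
    x=(u-K[0,2])/K[0,0]*depth; y=(v-K[1,2])/K[1,1]*depth
    P=np.stack([x,-y,-depth],-1)@T[:3,:3].T+T[:3,3]
    P[depth<=0]=np.nan
    return P
def proj(name,p):
    c=calibration(name);K=np.array(c["mtx"]);T=np.array(c["extrinsics"])
    q=T[:3,:3].T@(np.array(p)-T[:3,3]); q=np.array([q[0],-q[1],-q[2]]); r=K@q; return r[:2]/r[2]
E
python3 - <<'E'
from h import *
print({k:np.round(v,3).tolist() if not isinstance(v,(int,float)) else v for k,v in get_state().items()})
for n in ("scene","top"):
    im,d=get_image(n); cv2.imwrite(f"pics/{n}0.png",im[:,:,::-1]); np.save(f"{n}0.npy",d)
    c=calibration(n); print(n,np.round(c["mtx"],1).tolist(),np.round(c["extrinsics"],3).tolist(), [k for k in c])
    P=pts(n,d)
    for t in ("spring_center","cap_center","old_spring","bare_guide","done_guide","tray"):
        for r in trace(n,t)[:2]:
            Q=P[r["region"]]; Q=Q[~np.isnan(Q[:,0])]
            print(t,round(r["conf"],2),r["box"],np.round(np.median(Q,0),3) if len(Q) else 0,np.round(np.percentile(Q,[3,97],axis=0),3).tolist() if len(Q) else 0)
E
```

```text
pics
{'t': 0.0, 'qpos': [1.136, 0.221, 1.528, -0.0, 1.395, -0.126], 'qvel': [-0.002, -0.0, -0.001, 0.001, 0.001, 0.0], 'effort': [-0.001, -49.46, -38.738, 0.07, 0.057, -0.0], 'eef_pos': [0.19, 0.595, 0.186], 'ee_rot': [-0.0, 0.154, 0.988, -0.001], 'force': [-0.439, 1.369, 0.642], 'torque': [-0.003, -0.017, 0.008], 'finger_force': 0.0, 'opening': 0.08665901281504167}
scene [[449.8, 0.0, 314.1], [0.0, 449.8, 241.7], [0.0, 0.0, 1.0]] [[-0.739, -0.493, 0.46, 1.089], [0.674, -0.54, 0.504, 0.536], [0.0, 0.682, 0.731, 0.878], [0.0, 0.0, 0.0, 1.0]] ['mtx', 'extrinsics']
spring_center 0.43 [291.6, 197.5, 7.1, 6.5] [ 0.49  -0.199  0.038] [[0.46, -0.236, -0.0], [0.511, -0.176, 0.053]]
cap_center 0.22 [441.1, 367.6, 61.0, 40.9] [0.59  0.449 0.028] [[0.545, 0.4, 0.003], [0.632, 0.497, 0.031]]
bare_guide 0.75 [306.3, 222.8, 59.7, 44.6] [ 0.479 -0.003  0.021] [[0.423, -0.014, 0.01], [0.582, 0.006, 0.027]]
bare_guide 0.65 [370.2, 275.3, 9.9, 24.0] [0.587 0.181 0.072] [[0.57, 0.161, 0.06], [0.598, 0.191, 0.12]]
done_guide 0.59 [395.0, 290.8, 17.9, 28.5] [0.592 0.261 0.106] [[0.577, 0.246, 0.063], [0.
[... 522 characters left out ...]
42, 0.02], [0.618, 0.285, 0.135]]
old_spring 0.47 [404.9, 251.3, 9.1, 12.1] [ 0.531 -0.257  0.021] [[0.517, -0.268, -0.001], [0.54, -0.244, 0.035]]
bare_guide 0.67 [431.4, 259.9, 7.0, 8.4] [ 0.514 -0.333  0.019] [[0.505, -0.342, 0.013], [0.523, -0.322, 0.025]]
bare_guide 0.61 [241.3, 229.1, 8.3, 17.7] [0.58  0.173 0.068] [[0.569, 0.162, 0.061], [0.595, 0.186, 0.122]]
done_guide 0.57 [120.3, 307.0, 49.6, 50.1] [0.342 0.438 0.056] [[0.288, 0.389, 0.006], [0.397, 0.492, 0.062]]
done_guide 0.49 [205.2, 232.5, 17.6, 11.1] [0.58  0.249 0.128] [[0.571, 0.242, 0.064], [0.592, 0.262, 0.135]]
tray 0.59 [356.6, 227.9, 107.3, 81.0] [ 0.503 -0.265  0.003] [[0.419, -0.393, -0.003], [0.592, -0.135, 0.016]]
```

Run:
```python
from h import *
im=cv2.imread("pics/top0.png")
a=cv2.resize(im[200:330,340:480],None,fx=4,fy=4,interpolation=cv2.INTER_CUBIC)
b=cv2.resize(im[200:280,180:280],None,fx=5.5,fy=6.5,interpolation=cv2.INTER_CUBIC)
c=np.zeros((600,800,3),np.uint8); c[:,:]=cv2.resize(im,(800,600)); cv2.imwrite("pics/a.png",c)
s=cv2.imread("pics/scene0.png")
e=cv2.resize(s[155:245,215:345],(800,554),interpolation=cv2.INTER_CUBIC);cv2.imwrite("pics/b.png",e)
P=pts("top",np.load("top0.npy")); S=pts("scene",np.load("scene0.npy"))
for nm,c0,zr in (("new",(.493,-.181),(.03,.07)),("old",(.53,-.257),(.024,.05)),("cap",(.514,-.333),(.012,.03)),("bareflange",(.58,.173),(.0635,.072)),("bare rod",(.58,.173),(.09,.14)),("done",(.58,.25),(.12,.15))):
  for n,X in(("top",P),("scene",S)):
    m=(np.hypot(X[...,0]-c0[0],X[...,1]-c0[1])<.03)&(X[...,2]>zr[0])&(X[...,2]<zr[1])
    Q=X[m]
    if len(Q): print(nm,n,len(Q),np.round(Q.mean(0),4),np.round(Q.min(0),3),np.round(Q.max(0),3))
# tray walls rect
for X in(P,S):
  m=(abs(X[...,0]-.505)<.12)&(abs(X[...,1]+.26)<.17)&(X[...,2]>.011)&(X[...,2]<.019); r=cv2.minAreaRect(X[m][:,:2].astype(np.float32)); print(r)
  m=(abs(X[...,0]-.55)<.16)&(abs(X[...,1]-.21)<.16)&(X[...,2]>.055)&(X[...,2]<.066); r=cv2.minAreaRect(X[m][:,:2].astype(np.float32)); print(r, np.median(X[m][:,2]))
```

```text
new top 54 [ 0.4981 -0.1917  0.0484] [ 0.485 -0.205  0.033] [ 0.512 -0.178  0.058]
new scene 66 [ 0.5004 -0.1875  0.044 ] [ 0.487 -0.201  0.03 ] [ 0.513 -0.174  0.055]
old top 37 [ 0.5288 -0.2561  0.0312] [ 0.516 -0.27   0.026] [ 0.542 -0.244  0.037]
old scene 43 [ 0.5304 -0.2524  0.0309] [ 0.517 -0.266  0.024] [ 0.544 -0.24   0.036]
cap top 82 [ 0.5147 -0.3337  0.0183] [ 0.502 -0.348  0.012] [ 0.538 -0.321  0.026]
cap scene 53 [ 0.518  -0.3279  0.0187] [ 0.503 -0.342  0.012] [ 0.53  -0.316  0.023]
bareflange top 76 [0.5807 0.1713 0.0658] [0.564 0.146 0.064] [0.601 0.202 0.07 ]
bareflange scene 101 [0.5869 0.1777 0.0659] [0.569 0.144 0.064] [0.604 0.2   0.072]
bare rod top 33 [0.5811 0.1733 0.1118] [0.576 0.166 0.091] [0.587 0.183 0.125]
bare rod scene 74 [0.5861 0.1797 0.1084] [0.58  0.169 0.09 ] [0.59  0.186 0.125]
done top 97 [0.5832 0.2538 0.1308] [0.571 0.241 0.121] [0.596 0.268 0.137]
done scene 155 [0.5882 0.2596 0.1309] [0.573 0.245 0.12 ] [0.6   0.271 0.136]
((0.5090401768684387, -0.2622986435890198), (0.1772964745759964, 0.2705792486667633), 9.905345916748047)
((0.6114975214004517, 0.214140385389328), (0.20530807971954346, 0.10024481266736984), 88.1736068725586) 0.06019149316409467
((0.5068954229354858, -0.26012519001960754), (0.17561349272727966, 0.275809109210968), 10.157512664794922)
((0.6145621538162231, 0.21736903488636017), (0.20726582407951355, 0.10215301811695099), 88.86946868896484) 0.06138785349332687
```

View pics/a.png

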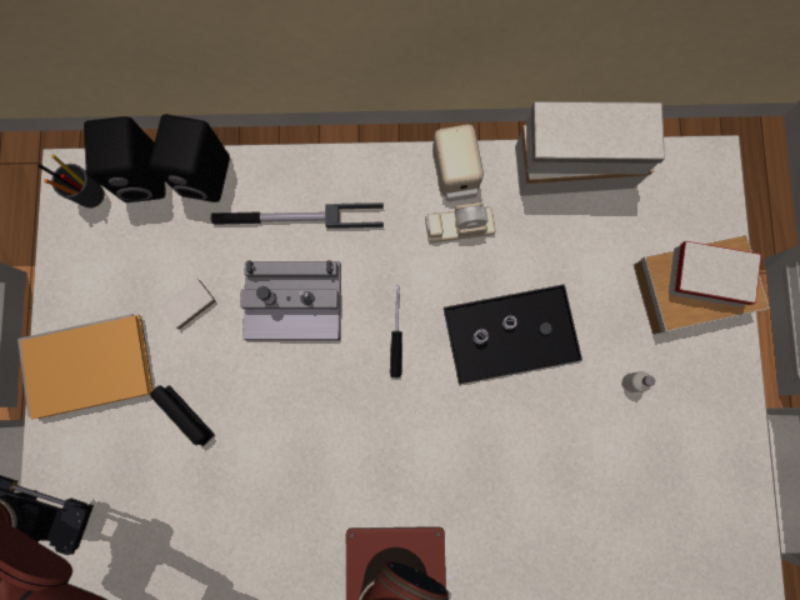

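View pics/b.png

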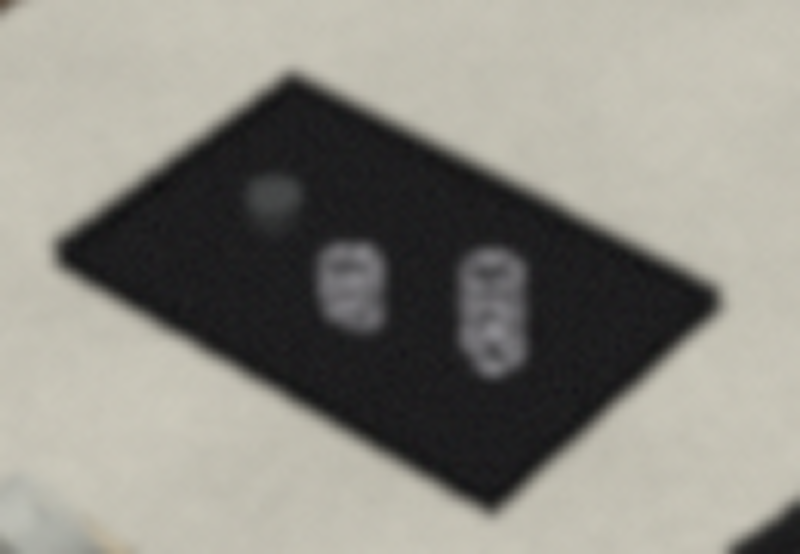

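The pictures show the tray centred near (508,333) px. New spring is at (481,337), worn at (510,323), cap at (545,328). The bare rod is at (307,297) and the finished one at (265,294). The heights agree with the given sizes. I'm moving to the spring now.

```bash
cat >> h.py <<'E'
from scipy.spatial.transform import Rotation as R
def go(p,yaw=None):
    s=get_state(); q=s["ee_rot"]; r=R.from_quat([q[1],q[2],q[3],q[0]]); M=r.as_matrix()
    d=M.T@(np.array(p)-np.array(s["eef_pos"]))/.03
    print("t",round(s["t"],2),"pos",np.round(s["eef_pos"],4),"yaw",round(np.degrees(np.arctan2(M[1,1],M[0,1])),1),"q6",round(s["qpos"][5],2),"F",np.round(s["force"],1),"Tq",np.round(s["torque"],3),"shift",np.round(d,2))
    if yaw is not None:
        y=np.radians(yaw); g=np.array([[np.sin(y),np.cos(y),0],[-np.cos(y),np.sin(y),0],[0,0,-1]]).T
        print("turn",np.round(np.degrees(R.from_matrix(M.T@g).as_rotvec())/6,2))
E
a='[-0.71,-0.87,0,0,0,0]'; python3 -m creep '[[-0.71,-0.87,0,0,0,0],[-0.71,-0.87,0,0,0,0],[-0.71,-0.87,0,0,0,0],[-0.71,-0.87,0,0,0,0],[-0.71,-0.87,0,0,0,0],[-0.71,-0.87,0,0,0,0],[-0.71,-0.87,0,0,0,0],[-0.71,-0.87,0,0,0,0]]' 0.6
python3 -m creep '[[-0.71,-0.87,0,0,0,0],[-0.71,-0.87,0,0,0,0],[-0.71,-0.87,0,0,0,0],[-0.71,-0.87,0,0,0,0],[-0.71,-0.87,0,0,0,0],[-0.71,-0.87,0,0,0,0],[-0.71,-0.87,0,0,0,0],[-0.71,-0.87,0,0,0,0]]'
python3 -m creep '[[-0.71,-0.87,0,0,0,0],[-0.71,-0.87,0,0,0,0],[-0.71,-0.87,0,0,0,0],[-0.71,-0.87,0,0,0,0],[-0.71,-0.87,0,0,0,0],[-0.71,-0.87,0,0,0,0],[-0.71,-0.87,0,0,0,0],[-0.71,-0.87,0,0,0,0]]'
python3 -m creep '[[0,0,0,0,0,1],[0,0,0,0,0,1],[0,0,0,0,0,1],[0,0,0,0,0,1],[0,0,0,0,0,1],[0,0,0,0,0,1],[0,0,0,0,0,1],[0,0,0,0,0,1]]'
python3 -m creep '[[0,0,0,0,0,1],[0,0,0,0,0,1],[0,0,0,0,0,0.3],[0,0,0,0,0,0]]'
python3 -c "
from h import *
go((.499,-.190,.100),10)"
```

```text
t: 1.37
eef_pos: [0.2891, 0.3433, 0.1868]
ee_rot: [0.0, 0.154, 0.988, 0.0]
force: [1.2, 0.5, 0.3]
opening: 0.0532
finger_force: 0.0
t: 2.03
eef_pos: [0.3881, 0.0924, 0.187]
ee_rot: [0.001, 0.154, 0.988, 0.0]
force: [0.6, 0.6, -0.3]
opening: 0.0524
finger_force: 0.0
t: 2.7
eef_pos: [0.487, -0.1585, 0.1868]
ee_rot: [0.0, 0.154, 0.988, -0.0]
force: [0.1, 0.8, 0.7]
opening: 0.0523
finger_force: 0.0
t: 3.37
eef_pos: [0.4866, -0.1567, 0.1868]
ee_rot: [0.0, 0.545, 0.839, 0.0]
force: [0.5, -0.2, -1.3]
opening: 0.0521
finger_force: 0.0
t: 3.7
eef_pos: [0.4866, -0.1567, 0.1867]
ee_rot: [0.0, 0.64, 0.769, 0.0]
force: [0.5, 0.5, -0.7]
opening: 0.0523
finger_force: 0.0
t 3.7 pos [ 0.4866 -0.1567  0.1867] yaw 10.4 q6 -0.65 F [ 0.5  0.5 -0.7] Tq [-0.116  0.047  0.044] shift [-1.17  0.2   2.89]Traceback (most recent call last):
  File "<string>", line 3, in <module>
    go((.499,-.190,.100),10)
    ~~^^^^^^^^^^^^^^^^^^^^^^
  File "h.py", line 20, in go
    print("turn",np.round(np.degrees(R.from_matrix(M.T@g).as_rotvec())/6,2))
                                     ~~~~~~~~~~~~~^^^^^^^
  File "scipy/spatial/transform/_rotation.pyx", line 1143, in scipy.spatial.transform._rotation.Rotation.from_matrix
ValueError: Non-positive determinant (left-handed or null coordinate frame) in rotation matrix 0: [[ 9.37001685e-01  3.49324819e-01  1.15132409e-04]
 [ 3.49324834e-01 -9.37001671e-01 -1.69300078e-04]
 [-4.87385406e-05 -1.98853068e-04  9.99999979e-01]].
```

```bash
sed -i 's/np.array(\[\[np.sin(y),np.cos(y),0\],\[-np.cos(y),np.sin(y),0\],\[0,0,-1\]\]).T/np.array([[-np.sin(y),np.cos(y),0],[np.cos(y),np.sin(y),0],[0,0,-1]])/' h.py
python3 -m creep '[[-0.6,0.1,0,0,0,0],[-0.57,0.1,0.5,0,0,0],[0,0,1,0,0,0],[0,0,1,0,0,0],[0,0,1,0,0,0],[0,0,1,0,0,0],[0,0,0.7,0,0,0],[0,0,0.3,0,0,0]]'
python3 -c "
from h import *
go((.499,-.190,.019),10)"
```

```text
t: 4.37
eef_pos: [0.4963, -0.1888, 0.018]
ee_rot: [-0.003, 0.639, 0.769, -0.001]
force: [-1.1, 1.6, -0.7]
opening: 0.0524
finger_force: 0.0
t 4.37 pos [ 0.4963 -0.1888  0.018 ] yaw 10.6 q6 -0.7 F [-1.1  1.6 -0.7] Tq [-0.077  0.09  -0.016] shift [-0.06  0.08 -0.03]
turn [-0.04 -0.03  0.1 ]
```

```bash
python3 -m creep '[[-0.06,0.07,0,0,0,0],[0,0,0,0,0,0],[0,0,0,0,0,0],[0,0,0,0,0,0],[0,0,0,0,0,0],[0,0,0,0,0,0]]' 0.2 25
python3 -m creep '[[0,0,0,0,0,0],[0,0,-0.5,0,0,0],[0,0,-1,0,0,0],[0,0,-1,0,0,0],[0,0,-1,0,0,0],[0,0,-1,0,0,0],[0,0,-1,0,0,0],[0,0,0,0,0,0]]'
python3 - <<'E'
from h import *
go((.583,.176,.19),10)
for n in("scene","top"):
    im,d=get_image(n); cv2.imwrite(f"pics/{n}1.png",im[:,:,::-1]); np.save(f"{n}1.npy",d)
s=cv2.imread("pics/scene1.png"); e=s[130:250,220:380]
cv2.imwrite("pics/c.png",cv2.resize(e,(800,600),interpolation=cv2.INTER_CUBIC))
E
```

```text
t: 4.87
eef_pos: [0.5021, -0.1919, 0.0229]
ee_rot: [0.001, 0.639, 0.769, 0.0]
force: [-0.4, -0.3, 0.1]
opening: 0.0218
finger_force: 0.0
t: 5.53
eef_pos: [0.5049, -0.1934, 0.1944]
ee_rot: [0.006, 0.639, 0.769, 0.001]
force: [1.6, -0.9, 1.2]
opening: 0.0172
finger_force: 0.0
t 5.53 pos [ 0.5049 -0.1934  0.1944] yaw 10.5 q6 -0.7 F [ 1.6 -0.9  1.2] Tq [-0.069 -0.058 -0.02 ] shift [11.63  4.81  0.1 ]
turn [0.09 0.07 0.09]
```

View pics/c.png

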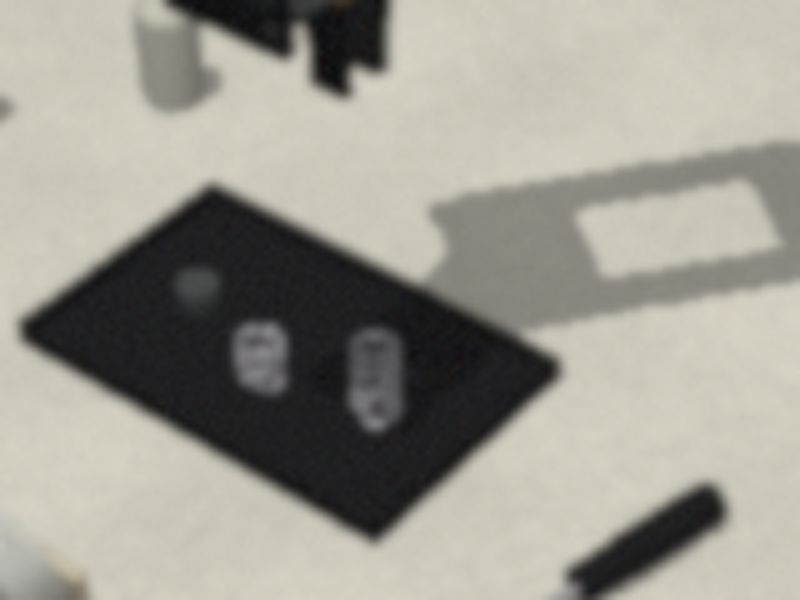

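The fingers missed: the spring at crop (375,380) is still standing, and the fingers at (345,90) are shut and empty. I'll check how the tool's pose compares with the cameras.

Run:
```python
from h import *
s=get_state(); p=np.array(s["eef_pos"]); 
for n in("scene","top"):
    d=np.load(f"{n}1.npy"); X=pts(n,d); print(n,"proj tcp",proj(n,p))
    m=(np.hypot(X[...,0]-.5,X[...,1]+.19)<.03)&(X[...,2]>.03)&(X[...,2]<.07); print("spring",m.sum(),np.round(X[m].mean(0),4),X[m].min(0).round(3),X[m].max(0).round(3))
    for dz in(0,.02,.05):
        m=(np.hypot(X[...,0]-p[0],X[...,1]-p[1])<.15)&(X[...,2]>p[2]-.02+dz)&(X[...,2]<p[2]+.01+dz)
        if m.any(): print("finger",dz,m.sum(),X[m].mean(0).round(4),X[m].min(0).round(3),X[m].max(0).round(3))
im=cv2.imread("pics/top1.png"); cv2.imwrite("pics/d.png",cv2.resize(im[190:310,330:490],(800,600),interpolation=cv2.INTER_CUBIC))
```

```text
scene proj tcp [291.37193558 158.09286184]
spring 63 [ 0.5    -0.1876  0.0448] [ 0.486 -0.2    0.03 ] [ 0.512 -0.175  0.056]
finger 0.05 103 [ 0.5084 -0.1886  0.239 ] [ 0.487 -0.202  0.228] [ 0.525 -0.177  0.248]
top proj tcp [392.39070535 260.08660259]
spring 27 [ 0.4949 -0.1854  0.0487] [ 0.485 -0.194  0.03 ] [ 0.512 -0.178  0.056]
```

View pics/d.png

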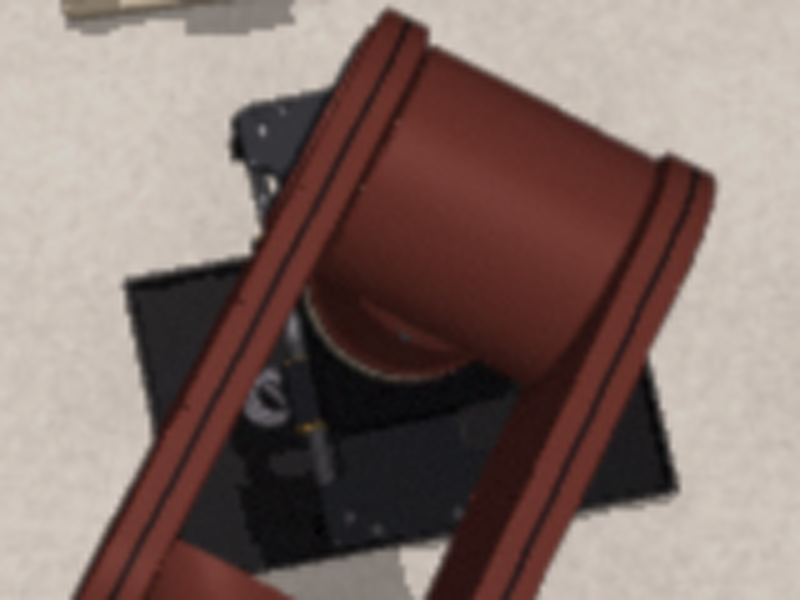

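Run:
```python
from h import *
for n,f,p in(("scene","scene0",(.19,.595,.187)),("top","top0",(.19,.595,.187)),("scene","scene1",(.5049,-.1934,.1944)),("top","top1",(.5049,-.1934,.1944))):
    X=pts(n,np.load(f+".npy")); r=np.hypot(X[...,0]-p[0],X[...,1]-p[1])
    print(f,proj(n,p).round(1))
    for lo in np.arange(.12,.32,.02):
        m=(r<.08)&(X[...,2]>lo)&(X[...,2]<lo+.02)
        if m.any(): v,u=np.nonzero(m); print("  z",lo.round(2),m.sum(),X[m].mean(0).round(3),"px",u.min(),u.max(),v.min(),v.max())
```

```text
scene0 [670.2 272.2]
top0 [ 54.5 401. ]
  z 0.2 1 [0.202 0.637 0.219] px 29 29 398 398
  z 0.22 12 [0.207 0.635 0.231] px 25 30 392 399
  z 0.24 15 [0.211 0.634 0.252] px 18 25 394 398
  z 0.26 14 [0.215 0.638 0.267] px 12 20 394 396
  z 0.28 30 [0.227 0.598 0.297] px 3 65 381 401
  z 0.3 368 [0.218 0.588 0.31 ] px 0 63 382 436
scene1 [290.2 156.4]
  z 0.22 58 [ 0.508 -0.188  0.235] px 282 297 140 149
  z 0.24 105 [ 0.508 -0.188  0.25 ] px 282 297 132 146
  z 0.26 98 [ 0.51  -0.184  0.269] px 281 298 125 139
  z 0.28 22 [ 0.508 -0.184  0.286] px 279 310 106 132
  z 0.3 266 [ 0.502 -0.162  0.313] px 279 318 102 134
top1 [393.3 258.7]
  z 0.28 1 [ 0.463 -0.163  0.299] px 387 387 272 272
  z 0.3 171 [ 0.483 -0.168  0.314] px 380 423 224 286
```

The cameras put the gripper about 34 mm higher than its reported z: the body's underside shows at about 0.30 where 0.264 was expected. I'll descend part-way and re-measure against the table before gripping.

```bash
python3 -m creep '[[0,0,0,0,0,0],[0,0,0,0,0,0],[0.06,-0.18,0.5,0,0,0],[0,0,1,0,0,0],[0,0,1,0,0,0],[0,0,1,0,0,0],[0,0,1,0,0,0],[0,0,0.7,0,0,0]]' 0.6
python3 -m creep '[[0,0,0.5,0,0,0],[0,0,0.5,0,0,0],[0,0,0,0,0,0],[0,0,0,0,0,0]]'
python3 - <<'E'
from h import *
go((.499,-.190,-.015),10); p=get_state()["eef_pos"]
n="scene"; im,d=get_image(n); cv2.imwrite("pics/scene2.png",im[:,:,::-1]); X=pts(n,d); r=np.hypot(X[...,0]-p[0],X[...,1]-p[1])
for lo in np.arange(.02,.16,.01):
    m=(r<.08)&(X[...,2]>lo)&(X[...,2]<lo+.01)
    if m.any(): v,u=np.nonzero(m); print("  z",lo.round(2),m.sum(),X[m].mean(0).round(3),"px",u.min(),u.max(),v.min(),v.max())
cv2.imwrite("pics/e.png",cv2.resize(im[130:250,220:380,::-1],(800,600),interpolation=cv2.INTER_CUBIC))
E
```

```text
t: 6.3
eef_pos: [0.4927, -0.1891, 0.0261]
ee_rot: [-0.003, 0.639, 0.769, -0.001]
force: [0.1, -0.2, 0.6]
opening: 0.0515
finger_force: 0.0
t: 6.63
eef_pos: [0.4937, -0.1897, -0.0013]
ee_rot: [-0.002, 0.639, 0.769, -0.0]
force: [0.6, 0.3, -0.0]
opening: 0.052
finger_force: 0.0
t 6.63 pos [ 0.4937 -0.1897 -0.0013] yaw 10.5 q6 -0.7 F [ 0.6  0.3 -0. ] Tq [-0.078 -0.025 -0.006] shift [-0.04  0.17  0.46]
turn [-0.03 -0.03  0.08]
  z 0.02 21 [ 0.516 -0.212  0.024] px 269 300 201 209
  z 0.03 48 [ 0.503 -0.195  0.036] px 269 307 195 210
  z 0.04 52 [ 0.497 -0.184  0.045] px 286 307 193 209
  z 0.05 48 [ 0.491 -0.184  0.055] px 288 307 190 206
  z 0.06 31 [ 0.488 -0.183  0.065] px 288 307 188 204
  z 0.07 26 [ 0.489 -0.181  0.075] px 288 308 184 201
  z 0.08 23 [ 0.472 -0.19   0.085] px 289 308 181 199
  z 0.09 6 [ 0.463 -0.193  0.094] px 302 305 180 181
  z 0.1 18 [ 0.476 -0.173  0.107] px 290 316 168 199
  z 0.11 106 [ 0.49  -0.16   0.116] px 284 321 167 198
  z 0.12 223 [ 0.498 -0.167  0.126] px 277 321 166 197
  z 0.13 100 [ 0.501 -0.175  0.136] px 276 322 165 190
  z 0.14 359 [ 0.511 -0.178  0.146] px 267 322 155 190
  z 0.15 102 [ 0.49  -0.178  0.155] px 284 319 159 176
  z 0.16 92 [ 0.49  -0.177  0.165] px 284 313 157 173
```

View pics/e.png

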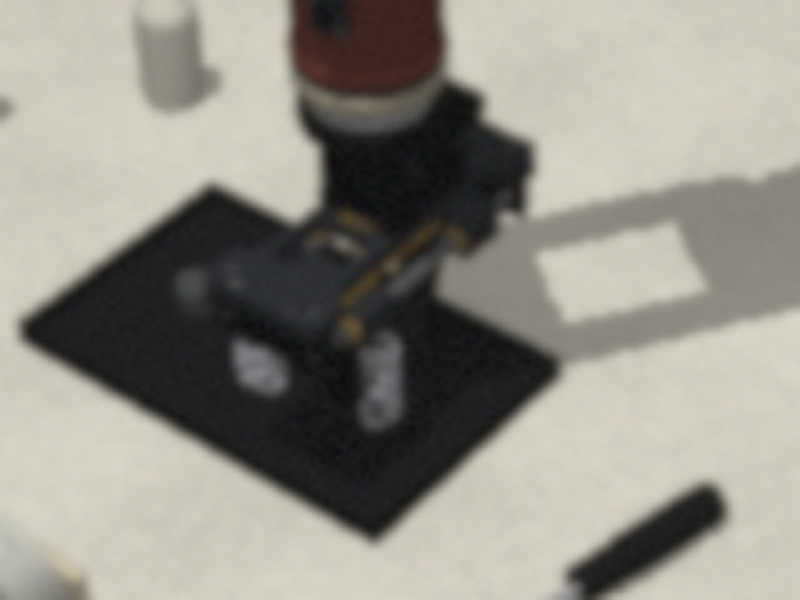

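The near finger (345,370) stands in front of the new spring (380,390), with its tip about 30 mm high while the reading is -0.001. That confirms the offset of about 33 mm, so I'll go down 13 mm more and grip.

```bash
python3 -m creep '[[-0.04,0.17,0.2,0,0,0],[0,0,0.2,0,0,0],[0,0,0,0,0,0],[0,0,0,0,0,0]]'
python3 -m creep '[[0,0,0,0,0,0],[0,0,0,0,0,0],[0,0,0,0,0,0],[0,0,0,0,0,0],[0,0,0,0,0,0],[0,0,0,0,0,0]]' 0.2 20
```

```text
t: 7.02
eef_pos: [0.5008, -0.1908, -0.0115]
ee_rot: [-0.0, 0.639, 0.769, -0.0]
force: [0.2, 0.5, -0.1]
opening: 0.0525
finger_force: 0.0
t: 7.52
eef_pos: [0.5009, -0.191, -0.0112]
ee_rot: [0.0, 0.639, 0.769, -0.0]
force: [0.3, 0.5, 0.0]
opening: 0.0261
finger_force: 19.8
```

```bash
python3 -m creep '[[0,0,-0.3,0,0,0],[0,0,-0.8,0,0,0],[0,0,-1,0,0,0],[0,0,-1,0,0,0],[0,0,-1,0,0,0],[0,0,-1,0,0,0],[0,0,-0.3,0,0,0],[0,0,0,0,0,0]]'
python3 -m creep '[[0.5,0.2,0,0,0,0],[0.9,0.4,0,0,0,0],[0.95,0.41,0,0,0,0],[0.95,0.41,0,0,0,0],[0.95,0.41,0,0,0,0],[0.95,0.41,0,0,0,0],[0.95,0.41,0,0,0,0],[0.95,0.41,0,0,0,0]]'
python3 -m creep '[[0.95,0.41,0,0,0,0],[0.95,0.41,0,0,0,0],[0.95,0.41,0,0,0,0],[0.9,0.4,0,0,0,0],[0.4,0.15,0,0,0,0],[0,0,0,0,0,0],[0,0,0,0,0,0]]'
python3 - <<'E'
from h import *
go((.5845,.175,.15),10)
for n in("scene","top"):
    im,d=get_image(n); cv2.imwrite(f"pics/{n}3.png",im[:,:,::-1]); np.save(f"{n}3.npy",d)
    for r in trace(n,"spring_center")[:2]: print(n,r["conf"],r["box"])
im=cv2.imread("pics/scene3.png"); cv2.imwrite("pics/f.png",cv2.resize(im[210:300,320:440],(800,600),interpolation=cv2.INTER_CUBIC))
E
```

```text
t: 8.18
eef_pos: [0.5031, -0.1921, 0.1546]
ee_rot: [0.003, 0.639, 0.769, 0.001]
force: [-0.0, -0.3, -1.4]
opening: 0.0264
finger_force: 19.8
t: 8.85
eef_pos: [0.5508, 0.0368, 0.148]
ee_rot: [-0.002, 0.639, 0.769, -0.001]
force: [0.1, 0.1, -0.7]
opening: 0.0262
finger_force: 19.8
t: 9.43
eef_pos: [0.5808, 0.1672, 0.1486]
ee_rot: [-0.001, 0.639, 0.769, -0.001]
force: [0.3, -0.5, -0.1]
opening: 0.0258
finger_force: 19.8
t 9.43 pos [0.5808 0.1672 0.1486] yaw 10.6 q6 -0.03 F [ 0.3 -0.5 -0.1] Tq [-0.106  0.02  -0.026] shift [ 0.23  0.17 -0.05]
turn [-0.03  0.01  0.1 ]
top 0.39 [354.4, 226.3, 109.2, 79.9]
```

View pics/f.png

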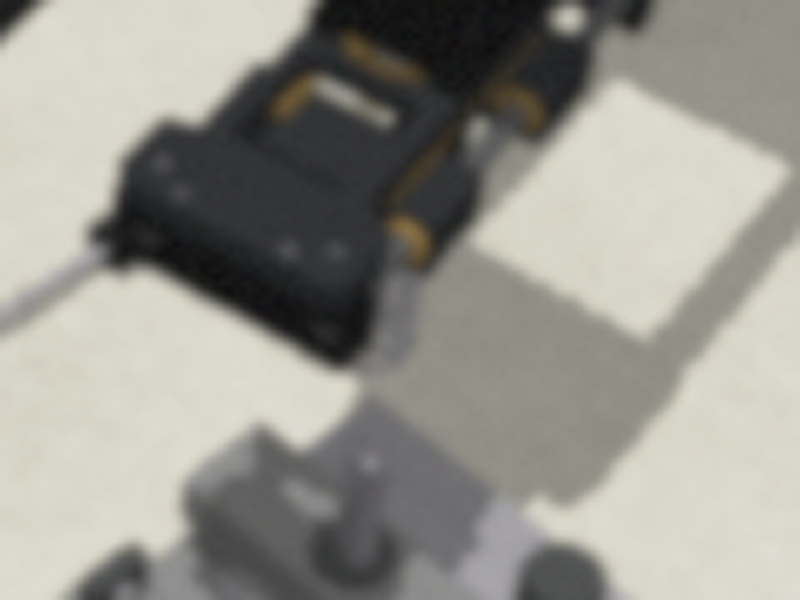

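Run:
```python
from h import *
s=get_state(); p=np.array(s["eef_pos"])
for n in("scene","top"):
    X=pts(n,np.load(n+"3.npy")); im=cv2.imread(f"pics/{n}3.png").astype(int)
    r=np.hypot(X[...,0]-p[0],X[...,1]-p[1])
    print(n,"tip proj",proj(n,(.5815,.1745,.1245)),proj(n,(.585,.1775,.1245)))
    m=(r<.035)&(X[...,2]>.09)&(X[...,2]<.23)
    v,u=np.nonzero(m)
    o=np.argsort(v)
    for i in o[::2 if n=="scene" else 1]: print(u[i],v[i],X[v[i],u[i]].round(3),im[v[i],u[i]]) if X[v[i],u[i]][2]<.205 else 0
```

```text
scene tip proj [375.0864847  273.68879961] [375.02127165 275.35480272]
385 250 [0.562 0.176 0.188] [102 109 110]
378 252 [0.57  0.165 0.178] [104 104 105]
380 252 [0.585 0.181 0.202] [111 109 110]
382 252 [0.576 0.179 0.194] [108 108 110]
379 253 [0.588 0.181 0.202] [114 114 116]
382 253 [0.578 0.181 0.195] [117 118 119]
377 254 [0.595 0.181 0.204] [91 93 93]
381 254 [0.58  0.18  0.192] [113 112 113]
383 254 [0.573 0.18  0.186] [127 131 133]
377 255 [0.591 0.179 0.197] [93 92 94]
379 255 [0.587 0.18  0.194] [113 112 114]
381 255 [0.584 0.183 0.194] [113 112 114]
375 256 [0.6   0.181 0.202] [42 41 43]
377 256 [0.591 0.179 0.194] [94 93 93]
379 256 [0.59  0.183 0.196] [111 109 110]
381 256 [0.58  0.181 0.186] [114 113 115]
375 257 [0.6   0.181 0.199] [44 44 44]
378 257 [0.574 0.17  0.169] [106 105 105]
380 257 [0.582 0.181 0.185] [112 111 112]
382 257 [0.575 0.18  0.178] [122 125 127]
376 258 [0.598 0.182 0.195] [81 81 82]
378 258 [0.585 0.178 0.182] [110 110 111]
380 258 [0.584 0.182 0.184] [114 111 113]
382 258 [0.576 0.181 0.177] [125 129 130]
376 259 [0.597 0.182 0.191] [90 91 93]

[... 1669 characters left out ...]
72 282 [0.585 0.172 0.096] [92 90 91]
374 282 [0.589 0.18  0.107] [90 88 89]
376 282 [0.587 0.184 0.109] [97 94 95]
371 283 [0.585 0.17  0.091] [93 91 92]
373 283 [0.587 0.177 0.099] [87 84 86]
375 283 [0.589 0.183 0.106] [91 87 89]
377 283 [0.583 0.184 0.103] [100  97  99]
373 284 [0.588 0.178 0.097] [85 82 83]
375 284 [0.589 0.184 0.103] [93 90 91]
377 284 [0.585 0.186 0.102] [102  99 101]
374 285 [0.589 0.181 0.098] [87 84 86]
376 285 [0.586 0.185 0.098] [96 93 95]
373 286 [0.588 0.179 0.091] [82 81 81]
375 286 [0.587 0.183 0.095] [93 90 91]
377 286 [0.583 0.185 0.093] [104 101 102]
375 287 [0.587 0.184 0.091] [92 90 91]
top tip proj [242.08828955 234.50720108] [240.90723113 233.16100169]
```

Spring foot is at crop (390,370) and the rod tip at (370,462), with the foot about 40 mm above the tip. Along the camera's axes the rod lies about (2 to 3, 8) mm from the tool in world x, y. I'll correct that and lower to just above the tip.

```bash
python3 -m creep '[[0.24,0.13,0,0,0,0],[0,0,0.4,0,0,0],[0,0,0.4,0,0,0],[0,0,0.4,0,0,0],[0,0,0,0,0,0],[0,0,0,0,0,0]]'
python3 -c "
from h import *
go((.5835,.175,.109),10)"
python3 -m creep '[[0,0,0.1,0,0,0],[0,0,0.1,0,0,0],[0,0,0,0,0,0],[0,0,0,0,0,0]]'
python3 -c "
from h import *
go((.5835,.175,.102),10)"
```

```text
t: 10.13
eef_pos: [0.583, 0.1748, 0.1124]
ee_rot: [-0.001, 0.639, 0.769, -0.002]
force: [-0.0, -0.6, -1.2]
opening: 0.0262
finger_force: 19.8
t 10.13 pos [0.583  0.1748 0.1124] yaw 10.5 q6 -0.02 F [-0.  -0.6 -1.2] Tq [-0.107  0.038  0.016] shift [0.   0.02 0.11]
turn [-0.04 -0.    0.08]
t: 10.47
eef_pos: [0.5847, 0.1752, 0.1088]
ee_rot: [0.0, 0.639, 0.769, 0.0]
force: [0.9, 0.2, -0.8]
opening: 0.0263
finger_force: 19.8
t 10.47 pos [0.5847 0.1752 0.1088] yaw 10.5 q6 -0.02 F [ 0.9  0.2 -0.8] Tq [-0.017 -0.004 -0.036] shift [ 0.   -0.04  0.23]
turn [0.   0.   0.09]
```

```bash
for i in 1; do python3 -m creep '[[0,0,0.1,0,0,0],[0,0,0,0,0,0],[0,0,0,0,0,0]]'; done
python3 -m creep '[[0,0,0.1,0,0,0],[0,0,0,0,0,0],[0,0,0,0,0,0]]'
python3 -m creep '[[0,0,0.1,0,0,0],[0,0,0,0,0,0],[0,0,0,0,0,0]]'
python3 -c "
from h import *
go((.5835,.175,.102),10)"
```

```text
t: 10.72
eef_pos: [0.5845, 0.1751, 0.1055]
ee_rot: [-0.0, 0.639, 0.769, -0.0]
force: [-0.5, -0.1, -1.0]
opening: 0.0258
finger_force: 19.8
t: 10.97
eef_pos: [0.5846, 0.1751, 0.1026]
ee_rot: [-0.0, 0.639, 0.769, -0.0]
force: [0.4, -0.4, 0.5]
opening: 0.0261
finger_force: 19.8
t: 11.22
eef_pos: [0.5849, 0.1752, 0.0998]
ee_rot: [0.0, 0.639, 0.769, 0.0]
force: [-0.6, -0.5, 0.7]
opening: 0.0256
finger_force: 19.8
t 11.22 pos [0.5849 0.1752 0.0998] yaw 10.5 q6 -0.02 F [-0.6 -0.5  0.7] Tq [-0.092 -0.001  0.08 ] shift [ 0.   -0.05 -0.07]
turn [ 0.   -0.    0.08]
```

```bash
python3 -m creep '[[0,0,0.1,0,0,0],[0,0,0,0,0,0],[0,0,0,0,0,0]]'
python3 -m creep '[[0,0,0.07,0,0,0],[0,0,0,0,0,0],[0,0,0,0,0,0]]'
```

```text
t: 11.47
eef_pos: [0.5849, 0.1752, 0.097]
ee_rot: [0.0, 0.639, 0.769, 0.0]
force: [-1.1, 1.1, 3.2]
opening: 0.0261
finger_force: 19.9
t: 11.72
eef_pos: [0.585, 0.1751, 0.0949]
ee_rot: [0.0, 0.639, 0.769, 0.0]
force: [0.3, -0.9, 6.3]
opening: 0.0264
finger_force: 19.9
```

```bash
python3 -m creep '[[0,0,-0.04,0,0,-0.5],[0,0,0,0,0,-0.7],[0,0,0,0,0,-0.7],[0,0,0,0,0,-0.7],[0,0,0,0,0,-0.7],[0,0,0,0,0,-0.7],[0,0,0,0,0,-0.7],[0,0,0,0,0,-0.7]]'
python3 -m creep '[[0,0,0,0,0,-0.7],[0,0,0,0,0,-0.7],[0,0,0,0,0,-0.7],[0,0,0,0,0,-0.7],[0,0,0,0,0,-0.7],[0,0,0,0,0,-0.7]]'
```

```text
t: 12.38
eef_pos: [0.584, 0.175, 0.0946]
ee_rot: [-0.001, 0.398, 0.917, -0.0]
force: [-0.1, -0.6, 0.2]
opening: 0.0259
finger_force: 19.8
t: 12.88
eef_pos: [0.5845, 0.1753, 0.0949]
ee_rot: [-0.0, 0.188, 0.982, 0.0]
force: [1.9, 1.2, -0.1]
opening: 0.0262
finger_force: 19.8
```

The force fell to zero during the twist, so the coil dropped past the shoulder. I'll press on down gently.

```bash
python3 -m creep '[[0,0,0.1,0,0,0],[0,0,0.1,0,0,0],[0,0,0,0,0,0],[0,0,0,0,0,0]]'
python3 -c "
from h import *
go((.5845,.175,.051))"
```

```text
t: 13.22
eef_pos: [0.5848, 0.1752, 0.0897]
ee_rot: [0.0, 0.191, 0.982, 0.0]
force: [0.2, 0.9, 3.1]
opening: 0.026
finger_force: 19.8
t 13.22 pos [0.5848 0.1752 0.0897] yaw 68.0 q6 -1.03 F [0.2 0.9 3.1] Tq [ 0.155 -0.157  0.003] shift [ 0.   -0.01  1.29]
```

```bash
python3 -m creep '[[0,0,0,0,0,0.6],[0,0,0,0,0,0.6],[0,0,0,0,0,0.6],[0,0,0,0,0,0]]'
python3 -m creep '[[0,0,0.07,0,0,-0.6],[0,0,0.07,0,0,-0.6],[0,0,0,0,0,-0.6],[0,0,0,0,0,0]]'
```

```text
t: 13.55
eef_pos: [0.584, 0.175, 0.0892]
ee_rot: [-0.001, 0.283, 0.959, -0.0]
force: [1.0, 1.1, -1.2]
opening: 0.0264
finger_force: 19.8
t: 13.88
eef_pos: [0.5847, 0.175, 0.0854]
ee_rot: [0.0, 0.188, 0.982, -0.0]
force: [1.0, 0.6, 1.6]
opening: 0.026
finger_force: 19.8
```

```bash
python3 -m creep '[[0,0,0,0,0,0.5],[0,0,0,0,0,0.5],[0,0,0.1,0,0,0],[0,0,0.1,0,0,0],[0,0,0,0,0,0]]'
python3 -m creep '[[0,0,0.1,0,0,0.3],[0,0,0.1,0,0,0],[0,0,0,0,0,-0.3],[0,0,0,0,0,0]]'
```

```text
t: 14.3
eef_pos: [0.5841, 0.1751, 0.0785]
ee_rot: [-0.0, 0.241, 0.971, -0.0]
force: [2.1, 0.6, -0.5]
opening: 0.0255
finger_force: 19.8
t: 14.63
eef_pos: [0.5844, 0.175, 0.073]
ee_rot: [-0.0, 0.24, 0.971, -0.0]
force: [2.0, 0.3, -0.9]
opening: 0.0259
finger_force: 19.8
```

```bash
python3 -m creep '[[0,0,0.1,0,0,0],[0,0,0.1,0,0,0],[0,0,0.1,0,0,0],[0,0,0,0,0,0],[0,0,0,0,0,0]]'
python3 -m creep '[[0,0,0.1,0,0,0],[0,0,0.1,0,0,0],[0,0,0,0,0,0],[0,0,0,0,0,0]]'
python3 -c "
from h import *
go((.5845,.175,.051))"
```

```text
t: 15.05
eef_pos: [0.5844, 0.1751, 0.0642]
ee_rot: [-0.0, 0.241, 0.971, -0.0]
force: [0.6, 0.0, -1.8]
opening: 0.0261
finger_force: 19.8
t: 15.38
eef_pos: [0.5845, 0.1751, 0.0583]
ee_rot: [-0.0, 0.241, 0.971, -0.0]
force: [0.3, -0.0, -0.6]
opening: 0.026
finger_force: 19.8
t 15.38 pos [0.5845 0.1751 0.0583] yaw 62.1 q6 -0.92 F [ 0.3 -0.  -0.6] Tq [ 0.015 -0.146 -0.035] shift [-0.   -0.    0.24]
```

```bash
python3 -m creep '[[0,0,0.1,0,0,0],[0,0,0.07,0,0,0],[0,0,0,0,0,0],[0,0,0,0,0,0]]'
python3 -m creep '[[0,0,0.07,0,0,0],[0,0,0,0,0,0],[0,0,0,0,0,0]]'
python3 -m creep '[[0,0,0.05,0,0,0],[0,0,0,0,0,0],[0,0,0,0,0,0]]'
```

```text
t: 15.72
eef_pos: [0.5845, 0.1751, 0.0533]
ee_rot: [-0.0, 0.241, 0.971, -0.0]
force: [0.3, -0.5, 0.3]
opening: 0.026
finger_force: 19.8
t: 15.97
eef_pos: [0.5847, 0.1751, 0.0514]
ee_rot: [0.0, 0.241, 0.971, -0.0]
force: [0.5, -0.4, 0.9]
opening: 0.0265
finger_force: 19.8
t: 16.22
eef_pos: [0.5848, 0.1751, 0.05]
ee_rot: [0.0, 0.241, 0.971, 0.0]
force: [-0.4, -0.0, 2.2]
opening: 0.0264
finger_force: 19.8
```

The spring is seated: contact at the expected height and stiffness of about 0.8 N/mm. I'm releasing it, lifting, and going for the cap.

```bash
python3 -m creep '[[0,0,-0.05,0,0,0],[0,0,0,0,0,0],[0,0,0,0,0,0],[0,0,0,0,0,0],[0,0,0,0,0,0]]' 0.55
python3 -m creep '[[0,0,-0.3,0,0,0],[0,0,-0.3,0,0,0],[0,0,-0.5,0,0,0],[0,0,-0.8,0,0,0],[0,0,-0.8,0,0,0],[0,0,-0.8,0,0,0],[0,0,0,0,0,0]]'
python3 -m creep '[[-0.2,-0.5,0,0,0,0],[-0.35,-0.94,0,0,0,0],[-0.35,-0.94,0,0,0,0],[-0.35,-0.94,0,0,0,0],[-0.35,-0.94,0,0,0,0],[-0.35,-0.94,0,0,0,0],[-0.35,-0.94,0,0,0,0],[-0.35,-0.94,0,0,0,0]]'
python3 -m creep '[[-0.35,-0.94,0,0,0,0],[-0.35,-0.94,0,0,0,0],[-0.35,-0.94,0,0,0,0],[-0.35,-0.94,0,0,0,0],[-0.35,-0.94,0,0,0,0],[-0.35,-0.94,0,0,0,0],[-0.35,-0.94,0,0,0,0],[-0.35,-0.94,0,0,0,0]]'
python3 -m creep '[[-0.35,-0.94,0,0,0,0],[0,0,0,0,0,-1],[0,0,0,0,0,-1],[0,0,0,0,0,-1],[0,0,0,0,0,-1],[0,0,0,0,0,-1],[0,0,0,0,0,-1],[0,0,0,0,0,0]]'
python3 - <<'E'
from h import *
go((.517,-.3325,.0),100)
n="scene"; im,d=get_image(n); cv2.imwrite("pics/scene4.png",im[:,:,::-1]); X=pts(n,d)
for lo,hi in((.09,.13),(.108,.12),(.118,.14),(.066,.108)):
    m=(np.hypot(X[...,0]-.584,X[...,1]-.177)<.025)&(X[...,2]>lo)&(X[...,2]<hi); print(lo,hi,m.sum(),X[m].mean(0).round(4),X[m].min(0).round(3),X[m].max(0).round(3))
cv2.imwrite("pics/g.png",cv2.resize(im[235:310,330:430,::-1],(800,600),interpolation=cv2.INTER_CUBIC))
E
```

```text
t: 16.63
eef_pos: [0.5844, 0.1751, 0.0511]
ee_rot: [-0.0, 0.241, 0.971, -0.0]
force: [0.2, -0.7, 0.2]
opening: 0.0461
finger_force: 0.0
t: 17.22
eef_pos: [0.5886, 0.1759, 0.1641]
ee_rot: [0.005, 0.241, 0.971, 0.002]
force: [1.4, -0.5, 0.5]
opening: 0.0479
finger_force: 0.0
t: 17.88
eef_pos: [0.5553, -0.0512, 0.1571]
ee_rot: [0.001, 0.241, 0.971, 0.0]
force: [0.3, 0.2, -0.2]
opening: 0.0482
finger_force: 0.0
t: 18.55
eef_pos: [0.524, -0.29, 0.1571]
ee_rot: [0.0, 0.241, 0.971, -0.0]
force: [-0.0, -0.2, 0.6]
opening: 0.0478
finger_force: 0.0
t: 19.22
eef_pos: [0.5204, -0.3184, 0.157]
ee_rot: [0.0, -0.073, 0.997, -0.0]
force: [0.5, -0.6, -0.3]
opening: 0.0479
finger_force: 0.0
t 19.22 pos [ 0.5204 -0.3184  0.157 ] yaw 98.3 q6 -2.39 F [ 0.5 -0.6 -0.3] Tq [ 0.097 -0.018 -0.047] shift [ 0.18 -0.44  5.23]
turn [-0.01  0.   -0.28]
0.09 0.13 159 [0.5863 0.1785 0.1083] [0.57  0.163 0.091] [0.597 0.19  0.124]
0.108 0.12 87 [0.585  0.1776 0.1146] [0.57  0.164 0.108] [0.597 0.19  0.12 ]
0.118 0.14 13 [0.5845 0.1795 0.1205] [0.58  0.175 0.118] [0.589 0.185 0.124]
0.066 0.108 157 [0.5888 0.1804 0.0854] [0.57  0.163 0.066] [0.599 0.192 0.108]
```

View pics/g.png

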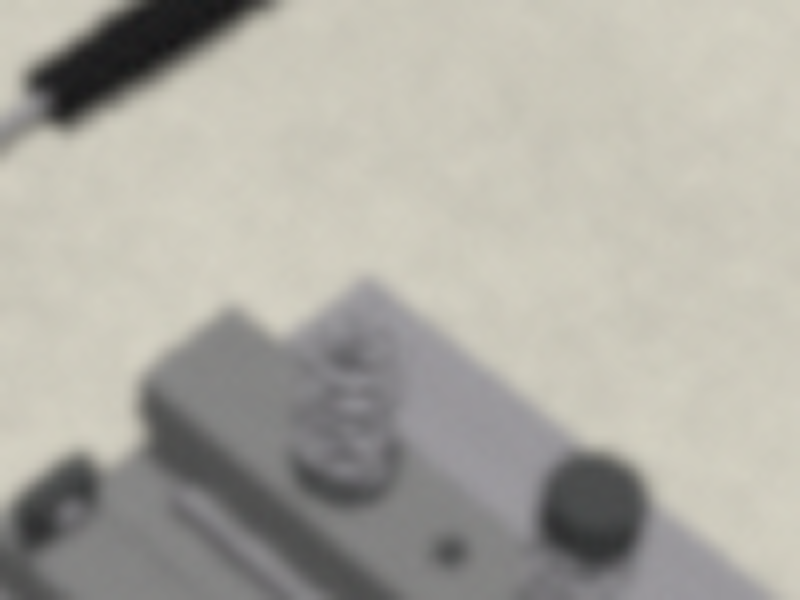

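The spring stands on the flange, crop (345,410), with the tip just showing at (345,340). Next is the cap.

```bash
python3 -m creep '[[0.18,-0.44,0.3,0,0,-0.28],[0,0,0.9,0,0,0],[0,0,1,0,0,0],[0,0,1,0,0,0],[0,0,1,0,0,0],[0,0,0.9,0,0,0],[0,0,0.4,0,0,0],[0,0,0,0,0,0]]' 0.5
python3 -m creep '[[0,0,0.2,0,0,0],[0,0,0,0,0,0],[0,0,0,0,0,0]]'
python3 -c "
from h import *
go((.517,-.3325,-.026),100)"
```

```text
t: 19.93
eef_pos: [0.5144, -0.3301, -0.0122]
ee_rot: [-0.002, -0.084, 0.996, 0.002]
force: [-0.6, 0.0, -0.7]
opening: 0.0437
finger_force: 0.0
t: 20.18
eef_pos: [0.518, -0.3331, -0.0128]
ee_rot: [0.001, -0.085, 0.996, -0.001]
force: [0.4, -0.0, 0.1]
opening: 0.0437
finger_force: 0.0
t 20.18 pos [ 0.518  -0.3331 -0.0128] yaw 99.8 q6 -2.44 F [ 0.4 -0.   0.1] Tq [ 0.025 -0.006 -0.017] shift [0.03 0.03 0.44]
turn [-0.02  0.02 -0.04]
```

```bash
python3 -m creep '[[0,0,0.15,0,0,0],[0,0,0.1,0,0,0],[0,0,0,0,0,0],[0,0,0,0,0,0]]'
python3 -m creep '[[0,0,0.08,0,0,0],[0,0,0,0,0,0],[0,0,0,0,0,0]]'
python3 -m creep '[[0,0,0,0,0,0],[0,0,0,0,0,0],[0,0,0,0,0,0],[0,0,0,0,0,0],[0,0,0,0,0,0]]' 0.2 8
```

```text
t: 20.52
eef_pos: [0.5168, -0.3321, -0.0221]
ee_rot: [-0.0, -0.085, 0.996, 0.0]
force: [0.0, -0.8, -0.4]
opening: 0.0433
finger_force: 0.0
t: 20.77
eef_pos: [0.5167, -0.332, -0.0247]
ee_rot: [-0.0, -0.085, 0.996, 0.0]
force: [0.2, 0.9, 0.3]
opening: 0.0435
finger_force: 0.0
t: 21.18
eef_pos: [0.5169, -0.3321, -0.0245]
ee_rot: [0.0, -0.085, 0.996, -0.0]
force: [0.3, -0.2, -0.4]
opening: 0.025
finger_force: 8.0
```

```bash
python3 -m creep '[[0,0,0,0,0,0],[0,0,0,0,0,0],[0,0,0,0,0,0],[0,0,0,0,0,0.5],[0,0,0,0,0,1],[0,0,0,0,0,1],[0,0,0,0,0,1],[0,0,0,0,0,1]]' 0.5
python3 -m creep '[[0,0,0,0,0,1],[0,0,0,0,0,1],[0,0,0,0,0,1],[0,0,0,0,0,1],[0,0,0,0,0,1],[0,0,0,0,0,1],[0,0,0,0,0,1],[0,0,0,0,0,1]]'
python3 -m creep '[[0,0,0,0,0,1],[0,0,0,0,0,1],[0,0,0,0,0,0.5],[0,0,0,0,0,0],[0,0,0,0,0,0]]'
python3 -m creep '[[0,0,0,0,0,0],[0,0,0,0,0,0],[0,0,0,0,0,0],[0,0,0,0,0,0],[0,0,0,0,0,0],[0,0,0,0,0,0]]' 0.2 20
python3 -c "
from h import *
go((.5847,.1751,.15),10)"
```

```text
t: 21.85
eef_pos: [0.5168, -0.3321, -0.0246]
ee_rot: [0.0, 0.152, 0.988, -0.0]
force: [-0.4, 0.0, 0.0]
opening: 0.0434
finger_force: 0.0
t: 22.52
eef_pos: [0.5168, -0.3321, -0.0246]
ee_rot: [-0.0, 0.541, 0.841, -0.0]
force: [-0.1, 0.9, -0.2]
opening: 0.0436
finger_force: 0.0
t: 22.93
eef_pos: [0.5168, -0.3321, -0.0246]
ee_rot: [0.0, 0.643, 0.765, -0.0]
force: [0.3, -0.5, 0.3]
opening: 0.0434
finger_force: 0.0
t: 23.43
eef_pos: [0.5168, -0.3321, -0.0246]
ee_rot: [-0.0, 0.644, 0.765, -0.0]
force: [-1.1, -0.0, 0.1]
opening: 0.0246
finger_force: 20.0
t 23.43 pos [ 0.5168 -0.3321 -0.0246] yaw 9.8 q6 -0.87 F [-1.1 -0.   0.1] Tq [-0.088  0.07  -0.033] shift [16.28  5.11 -5.82]
turn [-0.   -0.   -0.03]
```

```bash
python3 -m creep '[[0,0,-0.3,0,0,0],[0,0,-0.8,0,0,0],[0,0,-1,0,0,0],[0,0,-1,0,0,0],[0,0,-1,0,0,0],[0,0,-1,0,0,0],[0,0,-0.8,0,0,0],[0.3,0.1,-0.1,0,0,0]]'
python3 -m creep '[[0.96,0.3,0,0,0,0],[0.96,0.3,0,0,0,0],[0.96,0.3,0,0,0,0],[0.96,0.3,0,0,0,0],[0.96,0.3,0,0,0,0],[0.96,0.3,0,0,0,0],[0.96,0.3,0,0,0,0],[0.96,0.3,0,0,0,0]]'
python3 -m creep '[[0.96,0.3,0,0,0,0],[0.96,0.3,0,0,0,0],[0.96,0.3,0,0,0,0],[0.96,0.3,0,0,0,0],[0.96,0.3,0,0,0,0],[0.96,0.3,0,0,0,0],[0.96,0.3,0,0,0,0],[0.5,0.15,0,0,0,0]]'
python3 -m creep '[[0,0,0,0,0,0],[0,0,0,0,0,0]]'
python3 -c "
from h import *
go((.5845,.1752,.100),10)"
```

```text
t: 24.1
eef_pos: [0.5208, -0.3261, 0.1626]
ee_rot: [0.005, 0.645, 0.764, -0.0]
force: [0.7, -0.7, 0.5]
opening: 0.0246
finger_force: 20.0
t: 24.77
eef_pos: [0.5493, -0.0814, 0.1548]
ee_rot: [-0.001, 0.644, 0.765, -0.0]
force: [0.5, -1.0, -0.1]
opening: 0.0245
finger_force: 20.0
t: 25.43
eef_pos: [0.5788, 0.1451, 0.1547]
ee_rot: [-0.001, 0.643, 0.766, 0.0]
force: [-0.0, 0.3, -0.0]
opening: 0.0246
finger_force: 20.0
t: 25.6
eef_pos: [0.5788, 0.1424, 0.1546]
ee_rot: [-0.0, 0.643, 0.766, -0.001]
force: [-0.5, -0.3, 0.1]
opening: 0.0248
finger_force: 20.0
t 25.6 pos [0.5788 0.1424 0.1546] yaw 9.9 q6 -0.06 F [-0.5 -0.3  0.1] Tq [-0.053  0.046 -0.005] shift [1.04 0.38 1.82]
turn [-0.01  0.   -0.01]
```

```bash
python3 -m creep '[[0.5,0.19,0,0,0,0],[0.54,0.19,0,0,0,0],[0,0,0.5,0,0,0],[0,0,0.6,0,0,0],[0,0,0.5,0,0,0],[0,0,0.15,0,0,0],[0,0,0,0,0,0],[0,0,0,0,0,0]]'
python3 -c "
from h import *
go((.5845,.1752,.096),10)"
python3 -m creep '[[0,0,0,0,0,0],[0,0,0,0,0,0],[0,0,0,0,0,0]]'
python3 -c "
from h import *
go((.5845,.1752,.096),10)"
```

```text
t: 26.27
eef_pos: [0.5857, 0.1733, 0.1032]
ee_rot: [-0.0, 0.645, 0.765, -0.0]
force: [0.8, 0.6, -0.1]
opening: 0.0246
finger_force: 20.0
t 26.27 pos [0.5857 0.1733 0.1032] yaw 9.7 q6 -0.01 F [ 0.8  0.6 -0.1] Tq [-0.051 -0.001 -0.04 ] shift [ 0.07 -0.03  0.24]
turn [-0.    0.   -0.04]
t: 26.52
eef_pos: [0.5865, 0.1741, 0.1042]
ee_rot: [0.001, 0.644, 0.765, 0.001]
force: [-1.2, -0.5, -1.0]
opening: 0.0249
finger_force: 20.0
t 26.52 pos [0.5865 0.1741 0.1042] yaw 9.8 q6 -0.01 F [-1.2 -0.5 -1. ] Tq [-0.095  0.027 -0.035] shift [ 0.05 -0.06  0.27]
turn [ 0.02  0.   -0.04]
```

```bash
python3 -m creep '[[0.04,-0.06,0.1,0,0,0],[0,0,0.05,0,0,0],[0,0,0,0,0,0],[0,0,0,0,0,0]]'
python3 -m creep '[[0,0,0.1,0,0,0],[0,0,0,0,0,0],[0,0,0,0,0,0]]'
python3 -m creep '[[0,0,0.05,0,0,0],[0,0,0,0,0,0],[0,0,0,0,0,0]]'
python3 -c "
from h import *
go((.5845,.1752,.089),10)"
```

```text
t: 26.85
eef_pos: [0.5834, 0.1751, 0.0982]
ee_rot: [-0.0, 0.644, 0.765, -0.0]
force: [0.1, -0.3, -0.5]
opening: 0.0248
finger_force: 20.0
t: 27.1
eef_pos: [0.5835, 0.175, 0.0951]
ee_rot: [-0.0, 0.644, 0.765, -0.0]
force: [-0.4, 0.9, -0.6]
opening: 0.0248
finger_force: 20.0
t: 27.35
eef_pos: [0.5838, 0.1752, 0.094]
ee_rot: [-0.0, 0.644, 0.765, 0.0]
force: [1.3, 0.5, -0.1]
opening: 0.0245
finger_force: 20.0
t 27.35 pos [0.5838 0.1752 0.094 ] yaw 9.8 q6 -0.01 F [ 1.3  0.5 -0.1] Tq [ 0.022  0.001 -0.006] shift [-0.    0.02  0.17]
turn [ 0.   -0.   -0.04]
```

```bash
python3 -m creep '[[0,0.02,0.04,0,0,0],[0,0,0,0,0,0],[0,0,0,0,0,0]]'
python3 -m creep '[[0,0,0.04,0,0,0],[0,0,0,0,0,0],[0,0,0,0,0,0]]'
python3 -m creep '[[0,0,0.03,0,0,0],[0,0,0,0,0,0],[0,0,0,0,0,0]]'
python3 -c "
from h import *
go((.5845,.1752,.089),10)"
```

```text
t: 27.6
eef_pos: [0.5843, 0.1754, 0.0931]
ee_rot: [-0.0, 0.644, 0.765, 0.0]
force: [-1.3, 0.4, 3.5]
opening: 0.0245
finger_force: 20.0
t: 27.85
eef_pos: [0.5844, 0.1755, 0.0923]
ee_rot: [-0.0, 0.644, 0.765, 0.0]
force: [-3.0, 1.4, 5.6]
opening: 0.0243
finger_force: 20.0
t: 28.1
eef_pos: [0.5843, 0.1758, 0.0916]
ee_rot: [-0.0, 0.644, 0.765, 0.0]
force: [-2.4, 3.4, 1.7]
opening: 0.0246
finger_force: 20.0
t 28.1 pos [0.5843 0.1758 0.0916] yaw 9.8 q6 -0.01 F [-2.4  3.4  1.7] Tq [ 0.592  0.548 -0.025] shift [-0.02  0.    0.09]
turn [ 0.   -0.01 -0.03]
```

The bore has found the spigot's chamfer and the side force points to (-x, +y). I'll ease that way and go on down.

```bash
python3 -m creep '[[0.035,-0.02,0,0,0,0],[0,0,0,0,0,0],[0,0,0,0,0,0]]'
python3 -m creep '[[0,0,0.03,0,0,0],[0,0,0,0,0,0],[0,0,0,0,0,0]]'
python3 -m creep '[[0,0,0.03,0,0,0],[0,0,0,0,0,0],[0,0,0,0,0,0]]'
```

```text
t: 28.35
eef_pos: [0.5834, 0.1762, 0.0903]
ee_rot: [-0.0, 0.644, 0.765, -0.0]
force: [-0.7, 2.6, 2.2]
opening: 0.0243
finger_force: 20.0
t: 28.6
eef_pos: [0.5834, 0.1762, 0.0894]
ee_rot: [-0.0, 0.644, 0.765, -0.0]
force: [-0.8, 2.7, 0.8]
opening: 0.0247
finger_force: 20.0
t: 28.85
eef_pos: [0.5834, 0.1762, 0.0889]
ee_rot: [-0.0, 0.644, 0.765, 0.0]
force: [-2.4, 2.6, 2.1]
opening: 0.0247
finger_force: 20.0
```

```bash
python3 -m creep '[[0.03,-0.02,0.03,0,0,0],[0,0,0,0,0,0],[0,0,0,0,0,0]]'
python3 -m creep '[[0,0,0.03,0,0,0],[0,0,0,0,0,0],[0,0,0,0,0,0]]'
python3 -m creep '[[0,0,0.03,0,0,0],[0,0,0,0,0,0],[0,0,0,0,0,0]]'
```

```text
t: 29.1
eef_pos: [0.5835, 0.1764, 0.0888]
ee_rot: [0.001, 0.644, 0.765, 0.0]
force: [-1.5, -0.6, 5.3]
opening: 0.0245
finger_force: 20.0
t: 29.35
eef_pos: [0.5836, 0.1764, 0.0887]
ee_rot: [0.001, 0.644, 0.765, 0.0]
force: [-3.5, 0.9, 9.3]
opening: 0.0248
finger_force: 20.0
t: 29.6
eef_pos: [0.5837, 0.1764, 0.0886]
ee_rot: [0.001, 0.644, 0.765, 0.0]
force: [-6.3, -0.0, 13.7]
opening: 0.025
finger_force: 20.0
```

It stops hard at reading 0.0888, and 0.089 was expected for fully home. I'll ease off, release and retreat.

```bash
python3 -m creep '[[0,0,-0.07,0,0,0],[0,0,0,0,0,0]]'
python3 -m creep '[[0,0,0,0,0,0],[0,0,0,0,0,0],[0,0,0,0,0,0],[0,0,0,0,0,0],[0,0,0,0,0,0],[0,0,0,0,0,0]]' 0.5
python3 -m creep '[[0,0,-0.2,0,0,0],[0,0,-0.4,0,0,0],[0,0,-0.8,0,0,0],[0,0,-0.8,0,0,0],[0,0,-0.8,0,0,0],[-0.9,0,0,0,0,0],[-0.9,0,0,0,0,0],[-0.9,0,0,0,0,0]]'
python3 -m creep '[[-0.9,0,0,0,0,0],[-0.9,0,0,0,0,0],[-0.9,0,0,0,0,0],[-0.9,0,0,0,0,0],[-0.9,0,0,0,0,0],[-0.9,0,0,0,0,0],[0,0,0,0,0,0],[0,0,0,0,0,0]]'
python3 - <<'E'
from h import *
for n in("scene","top"):
  im,d=get_image(n); X=pts(n,d)
  if n=="scene": cv2.imwrite("pics/h.png",cv2.resize(im[235:310,330:430,::-1],(800,600),interpolation=cv2.INTER_CUBIC))
  for nm,c,lo,hi in(("cap",(.584,.177),.128,.15),("done cap",(.585,.257),.128,.15),("rest",(.584,.177),.07,.115)):
    m=(np.hypot(X[...,0]-c[0],X[...,1]-c[1])<.025)&(X[...,2]>lo)&(X[...,2]<hi); Q=X[m]
    if len(Q): print(n,nm,len(Q),Q.mean(0).round(4),Q.min(0).round(3),Q.max(0).round(3))
print(get_state()["t"],get_state()["force"])
E
```

```text
t: 29.77
eef_pos: [0.5833, 0.1765, 0.0888]
ee_rot: [0.001, 0.644, 0.765, 0.0]
force: [-0.4, 0.3, 6.0]
opening: 0.0244
finger_force: 20.0
t: 30.27
eef_pos: [0.5826, 0.1767, 0.0879]
ee_rot: [-0.0, 0.644, 0.765, -0.0]
force: [-1.0, 0.7, -0.6]
opening: 0.0429
finger_force: 0.0
t: 30.93
eef_pos: [0.5975, 0.0966, 0.1808]
ee_rot: [0.001, 0.644, 0.765, 0.001]
force: [-0.7, 0.6, -0.0]
opening: 0.0435
finger_force: 0.0
t: 31.6
eef_pos: [0.6245, -0.0641, 0.1795]
ee_rot: [0.001, 0.645, 0.764, 0.0]
force: [-0.5, 1.1, -0.5]
opening: 0.0435
finger_force: 0.0
scene cap 106 [0.5857 0.1786 0.1327] [0.573 0.166 0.128] [0.598 0.19  0.136]
scene done cap 125 [0.5869 0.2587 0.1326] [0.573 0.245 0.128] [0.6   0.271 0.137]
scene rest 144 [0.5894 0.1808 0.0917] [0.575 0.165 0.07 ] [0.598 0.19  0.115]
top cap 77 [0.5823 0.1738 0.1325] [0.569 0.161 0.128] [0.595 0.186 0.137]
top done cap 78 [0.5835 0.2545 0.1321] [0.57  0.241 0.128] [0.596 0.267 0.138]
top rest 44 [0.5753 0.1667 0.0943] [0.569 0.16  0.07 ] [0.589 0.182 0.115]
31.7 [ 1.17331073 -0.07430272  0.19811289]
```

View pics/h.png

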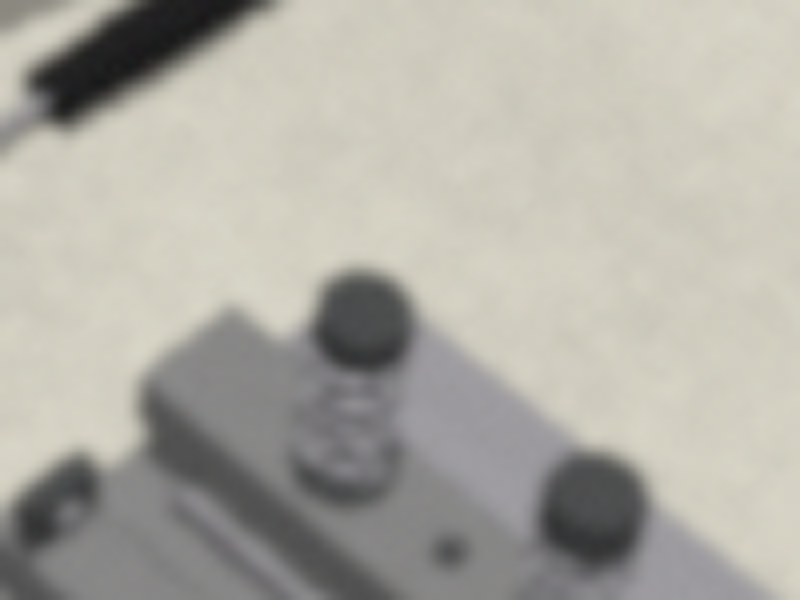

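The cap at (362,318) sits level with the finished rod's cap: both tops are at 0.136 to 0.137. It stands 80 mm from that cap, with the spring below it on the guide. I'm handing in.

```bash
python3 -c "
from h import *
print(close_job())"
```

```text
the job is handed in; nothing more can be done
None
```

I handed in the job at about 32 s: the new spring is home on the bare rod's guide and the thrust cap sits fully on its shoulder, both released; the hand-in returned no verdict.

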